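Mount a reference ball in a specimen vice with the coarse feed ring only

TASK

Stand the ball-topped reference standard upright on the bed of the green specimen vice, between the V jaw and the sprung jaw face, and let go so that it stands still there by itself. Then close the vice on its foot by turning only the wide black outer ring of the double knob (coarse feed; clockwise seen from above closes) until the foot is home in the V and the sprung face is pressed in about half of its travel, and let go. The small silver inner knob on the same axis (fine trim of the V jaw) is already set and must not be turned; do not push the jaw by hand, and leave the dropper bottle, petri dish and vial where they stand.

Things in the scene. Friction and masses are not known exactly. Their poses are not given: they have to be found in the camera images.
- standard: Loose top-heavy standard, 105 mm tall, about 0.35 kg: alloy foot 30 mm in diameter, 24 mm high, dark stem 12 mm thick, bright steel ball 40 mm in diameter on top. Origin: centre of the foot's underside; z is its axis, up. Centre of mass 70 mm up: it falls when tilted more than about 12 degrees. Starts standing on the worktop in front of the vice.
- ball_center (a point): Centre of the standard's steel ball (40 mm in diameter), 85 mm above the underside of its foot. The place to grip it from above.
- vice: Green vice fixed to the worktop, 112 mm (x) by 240 mm (y), origin at the centre of its underside. Its y axis runs along the jaw travel from the double knob (y = -78 mm) to the fixed V jaw (y = +88 mm). Bright bed 54 mm wide, top 20 mm above the worktop, y = -34 to +90 mm. Jaws reach 48 mm, the gear housing under the knob 67 mm above the worktop.
- vice_seat (a point): Point on top of the bed (vice x = 0, y = 70.7 mm, z = 20 mm) where the centre of the standard's foot rests when home in the 120 degree V; axes as the vice. At the start the sprung face stands 30 to 40 mm from it in -y, so a foot (radius 15 mm) has 15 to 25 mm of play there. Pushed by the face, the foot slides along the bed into the V and does not tip.
- knob_axis (a point): On the upright common axis of the double knob, 80 mm above the worktop. Outer ring: black, fluted, 58 mm in diameter, 71 to 89 mm above the worktop; a flat scale disc (78 mm) lies under it, top at 68 mm. Inner knob: silver, 34 mm in diameter, rises out of the ring from 89 to 112 mm. Fingers straddling the inner knob grip the ring with tips at 71 to 80 mm.
- coarse_ring (a joint): Angle of the outer ring (rad), 0 to 4.6, grows clockwise from above; moves the jaw 8 mm per rad towards the V. Starts at 0.2 to 1.3. Takes about 0.24 N m to turn and stays where it is left, also against the spring. One grasp turns it too little: regrasp. With the foot in the V the resistance rises by about 0.09 N m until the face is half pressed in.
- fine_knob (a joint): Angle of the inner knob (rad), grows clockwise seen from above; it trims the V jaw along the vice by 0.4 mm per rad. It turns very easily (0.015 N m). Starts between -1 and 1 and must stay where it is.
- fine_mark (a point): Red index mark on the top of the inner knob, 15 mm from the axis, 112 mm above the worktop; it moves when the inner knob is turned.
- jaw: Moving jaw carriage, a green block 104 mm wide with a grey block and the sprung face in front of it, top 48 mm above the worktop; it slides along the vice's +y by 0.008 m per rad of the outer ring. Its frame coincides with the vice's when the ring reads 0.
- jaw_face (a joint): How far the sprung jaw face is pressed into the moving jaw (m): 0 when free, 0.008 when fully pressed in (the gap to the grey block behind it, seen from above, closes from 8 mm to 0). Spring 2800 N/m: about 11 N half way in.
- jaw_face_front (a point): Centre of the front of the sprung face, a dark plate 48 mm wide (x), 25 mm high, that looks towards the V jaw; this point lies 32 mm above the worktop.
- dropper_bottle: Bystander: small bottle with a black dropper cap, 33 mm in diameter, 96 mm tall, behind the vice. Origin at its underside.
- petri_dish: Bystander: clear petri dish 62 mm in diameter, 15 mm high, on the left in front of the vice. Origin at its underside.
- sample_vial: Bystander: small clear vial with blue cap, 23 mm in diameter, 58 mm tall, on the right in front of the vice. Origin at its underside.
Mind the look-alikes: they are no part of the job. Leave any brown or red look-alike of the standard alone.

How it is judged:
By the outcome, as a careful person would: the job done as asked, in the order asked, and still so for the second after the job is handed in, with the robot touching nothing.
It also fails if it takes over 69 s, if anything falls off the work surface, if the arm or the gripper's body presses on something with over 40 N, if the wrist force passes 120 N, or if a joint passes its speed limit or range.

ROBOT

A 6-joint arm with a two-finger parallel gripper is mounted at the origin on a cart in front of the work surface, level with it; the furniture and walls round the work are solid. World frame = base frame: x ahead of the robot, y to its left, z up, the work surface at z = 0. Lengths are in m, angles in rad, forces in N, time in s.
With the tool pointing down it reaches from about 0.225 to 0.875 m from the base axis. Payload 3.4 kg.
Tool frame: the origin (TCP) lies on the centre line of the jaws, within the pads' length; the fingertips stand 11 mm ahead of it and the grasp point (between the pads) lies 8 mm behind it; z points along the fingers, y is the line along which they close (so a half turn about z gives the same grasp; the last joint's range is limited). The gripper opens to 85 mm and grips with 20 to 120 N. Pads are 22 mm wide; open, the fingers measure 114 mm over their backs; the gripper's body (76 mm by 85 mm) begins 54 mm behind the grasp point. The pads swing forward as they close: fully open they stand 13 mm farther back than shut.
Start: joints at [-1.469, 0.276, 1.505, -0, 1.361, -0.121], TCP at [0.127, -0.561, 0.21] pointing down, gripper open.
Joint ranges: [-2.89, 2.89], [-0.75, 2.08], [0.22, 2.7], [-1.18, 4.32], [0.11, 2.71], [-2.7, 2.7]. Speed limits (rad/s): [2.57, 2.57, 3.14, 3.14, 3.14, 3.14].

INTERFACE

Orientations are given as a unit quaternion [w, x, y, z].
In Python, from rig import manip, eyes, job gives the robot as it stands.
- The arm moves only by the tool drive_tool, never from a script. Its argument "rows" is a list of rows, each a list of 3 entries, a list of its own where there are three numbers: the turn, a rotation vector about the world's x, y, z in rad, then the shift along the world's x, y, z in cm, then the finger opening in cm, from 0 to 8.54. A call has 1 to 8 rows; each row shifts and turns the commanded pose from where the row before left it; what a row does not reach is not made up. A row lasts 1/8 s, in which the tool goes at most 62.5 mm and 10.7 degrees, less where a joint would pass 70% of its speed; a pose out of reach is approached as far as the arm can. A call is refused whole if a number of a shift passes 6.25 or a number of a turn 0.188, either way. A call with a gripper value outside its range is refused whole. The fingers move at their own pace and stop on an object; "force" is the grip in N (left out, the last holds). Time passes only in rows, so rows that do not move let the fingers close. It gives the time, the measured TCP pose, the force, the opening and the grip force at its end, in the units of the state.
- manip.get_state(): the state, without advancing time (a new reading comes with each control period).
- eyes.get_image(name): name is "scene" or "top" or "wrist"; returns the picture (400x640x3 uint8, red, green, blue); there is no depth.
- eyes.get_calibration(name): a dict with "camera_matrix" (3x3 intrinsics, pixels), "view" (4x4, takes a point from world to camera coordinates). Camera axes: x right, y up, looking along -z (the intrinsics and any distortion apply to the point x, -y, -z); pixel columns grow to the right and rows downward; lengths in m; the calibration is good to about 2 mm. A picture is of the moment at which its call begins: read the wrist's pose just before it. get_calibration takes no time and is no camera call; for the wrist camera it gives the pose at the moment of the call.
- job.sign_off(): hands the job in; it is judged then, once.
The state is a dict: "clock": time; "qpos": joint angles; "qd": joint speeds; "effort": joint torques, N m; "position": TCP position; "ee_rot": TCP orientation; "contact_force": force on the tool from outside, world axes, zero at the start; "moment": the same for the moment, N m; "width": finger opening in m; "gripper_force": force on a finger pad.
Only numpy, scipy, OpenCV 4.12 (cv2) and the standard library are available. Lean on these libraries where they do the work, as an engineer would, in place of code of your own. Each camera call takes 0.05 s, during which the arm holds its last target. There are 200 camera calls.

## Working session

There is one attempt and no reset: what is moved stays moved. The work goes in short steps, Python scripts to look and compute and a tool call to move; the robot and the scene stay as the last step left them, time stands still between calls to the robot, and variables do not carry over. Pictures are saved under pics/ and viewed, at most 10 in all, crops included, and the job is handed in when it is done.

Besides the shell and the picture viewer there is one more tool, called as a command line: name --argument value ..., lists and objects as JSON in quotes. drive_tool: Moves the arm, as the interface text tells. Its arguments: {"type":"object","properties":{"rows":{"type":"array"},"force":{"type":"number"}},"required":["rows"]}

```bash
mkdir -p pics
cat > h.py <<'E'
import numpy as np, cv2
from rig import manip, eyes, job
def K(n):
    c=eyes.get_calibration(n); return np.array(c["camera_matrix"]),np.array(c["view"]),c
def ray(n,u,v,cal=None):
    k,V,c=cal or K(n)
    p=np.linalg.inv(k)@np.array([u,v,1.]); d=V[:3,:3].T@np.array([p[0],-p[1],-1.])
    return -V[:3,:3].T@V[:3,3],d
def onz(n,u,v,z,cal=None):
    o,d=ray(n,u,v,cal); return o+d*(z-o[2])/d[2]
def proj(n,P,cal=None):
    k,V,c=cal or K(n); q=V[:3,:3]@np.array(P)+V[:3,3]; p=k@np.array([q[0],-q[1],-q[2]]); return p[:2]/p[2]
def snap(n,f):
    im=eyes.get_image(n); cv2.imwrite("pics/"+f,im[:,:,::-1]); return im
E
python3 - <<'E'
from h import *
s=manip.get_state();print(s["clock"],s["position"],s["ee_rot"])
for n in("scene","top"):
    snap(n,n+"0.png");c=K(n);print(n,c[2].keys(),c[0].tolist(),np.round(ray(n,320,200),3))
a=cv2.imread("pics/scene0.png");b=cv2.imread("pics/top0.png")
E
```

```text
0.0 [ 0.12699252 -0.56017871  0.20871311] [-9.56634920e-04  9.93799872e-01  1.11179583e-01  1.73610631e-06]
scene dict_keys(['camera_matrix', 'view']) [[437.72702475400604, 0.0, 328.4816278770398], [0.0, 437.72702475400604, 202.93330792872672], [0.0, 0.0, 1.0]] [[ 0.22  -0.831  0.455]
 [ 0.376  0.844 -0.383]]
top dict_keys(['camera_matrix', 'view']) [[364.66480440443064, 0.0, 318.00180801954906], [0.0, 364.66480440443064, 199.86366022348534], [0.0, 0.0, 1.0]] [[ 0.486 -0.081  0.962]
 [ 0.072 -0.011 -0.997]]
```

View pics/scene0.png

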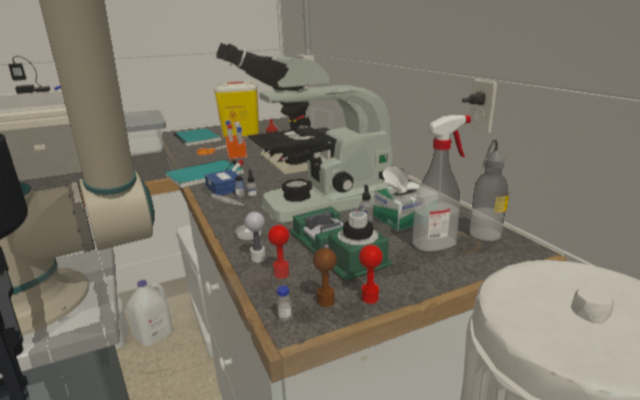

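View pics/top0.png

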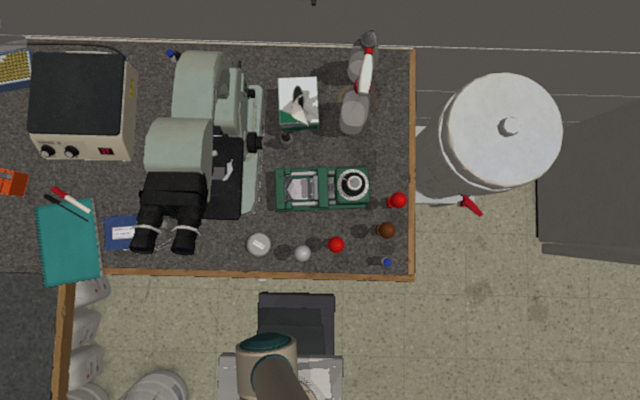

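The scene picture shows the steel-balled standard at about (255,221). Its look-alikes are red at (279,235) and (371,256) and brown at (325,260). In the top picture the standard is at (302,253), the reds at (336,244) and (398,200), and the brown at (387,230). The silver one fits the description. The vice spans (277–369, 168–210) in the top view, with the knob at (353,184). I'll confirm with one enlarged crop.

Run:
```python
from h import *
a=cv2.imread("pics/scene0.png")[185:305,220:400];b=cv2.imread("pics/top0.png")[155:275,240:420]
m=np.vstack([cv2.resize(x,None,fx=2.5,fy=2.5,interpolation=cv2.INTER_CUBIC) for x in(a,b)])
cv2.imwrite("pics/crop0.png",m)
b=cv2.imread("pics/top0.png")
hsv=cv2.cvtColor(b,cv2.COLOR_BGR2HSV)
g=cv2.inRange(hsv,(65,90,30),(90,255,200));g[:150]=0;g[220:]=0;g[:,:265]=0;g[:,380:]=0
g=cv2.morphologyEx(g,cv2.MORPH_CLOSE,np.ones((15,15)))
c=max(cv2.findContours(g,0,1)[0],key=cv2.contourArea);r=cv2.minAreaRect(c);print(r,[np.round(onz("top",*p,.045),3) for p in cv2.boxPoints(r)])
print("knob",onz("top",353,184,.112),"ball",onz("top",302,253,.085))
# two-view ball
o1,d1=ray("top",302,253);o2,d2=ray("scene",255,221)
t=np.linalg.lstsq(np.c_[d1,-d2],o2-o1,rcond=None)[0];print(o1+d1*t[0],o2+d2*t[1])
```

```text
((321.8707580566406, 188.02735900878906), (42.26441955566406, 93.39002990722656), 87.51044464111328) [array([0.628, 0.027, 0.045]), array([ 0.644, -0.21 ,  0.045]), array([ 0.537, -0.216,  0.045]), array([0.521, 0.018, 0.045])]
knob [ 0.58677724 -0.16689545  0.112     ] ball [ 0.42142206 -0.05087459  0.085     ]
[ 0.42141892 -0.05087311  0.08495742] [ 0.42361309 -0.05153323  0.08477263]
```

View pics/crop0.png

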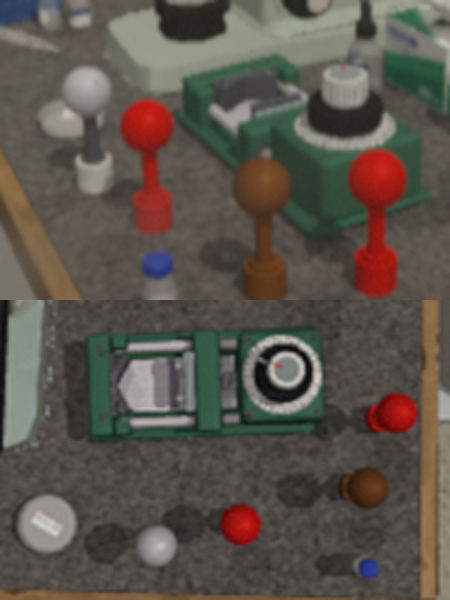

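The enlarged crop confirms it. The only standard with a bright ball, dark stem and alloy foot is at top (302,253). Both views agree on its ball at about (0.422, -0.051, 0.085). Moving above it.

drive_tool --rows '[[[0,0,0.13],[2.0,4.0,1],8.5],[[0,0,0.13],[3,5.2,0.5],8.5],[[0,0,0.14],[3,5.2,0.5],8.5],[[0,0,0.14],[3,5.2,0.5],8.5],[[0,0,0.14],[3,5.2,0.5],8.5],[[0,0,0.14],[3,5.2,0.5],8.5],[[0,0,0.14],[3,5.2,0.5],8.5],[[0,0,0.14],[3,5.2,0],8.5]]'

```text
clock: 1.1
position: [0.3578, -0.1552, 0.25]
ee_rot: [0.001, 0.788, 0.616, 0.0]
contact_force: [1.6, -0.0, 0.2]
width: 0.0849
gripper_force: 0.0
```

drive_tool --rows '[[[0,0,0.14],[3,5.2,0],8.5],[[0,0,0.11],[2.5,4.0,0],8.5],[[0,0,0],[1,1.5,0],8.5],[[0,0,0],[0,0,0],8.5]]'

```text
clock: 1.6
position: [0.4222, -0.0488, 0.2492]
ee_rot: [-0.0, 0.705, 0.709, -0.0]
contact_force: [-0.7, -0.1, 0.1]
width: 0.0849
gripper_force: 0.0
```

```bash
cat >> h.py <<'E'
def st():
    s=manip.get_state();q=s["ee_rot"];a=2*np.arctan2(q[2],q[1])-np.pi/2
    print("t",round(s["clock"],2),"p",np.round(s["position"],4),"q",np.round(q,3),"phi",round(a,3),"j",np.round(s["qpos"],2),"w",round(s["width"],4),"gf",np.round(s["gripper_force"],1),"F",np.round(s["contact_force"],1),"M",np.round(s["moment"],2))
E
python3 - <<'E'
from h import *
st(); cal=K("wrist");snap("wrist","w1.png");print(proj("wrist",[.422,-.051,.085],cal),ray("wrist",320,200,cal))
E
```

```text
t 1.6 p [ 0.4222 -0.0488  0.2492] q [-0.     0.705  0.709 -0.   ] phi 0.005 j [-0.28  0.02  1.72 -0.    1.4  -0.28] w 0.0849 gf 0.0 F [-0.7 -0.1  0.1] M [0.01 0.03 0.02]
[320.2767169  180.46194588] (array([0.42188309, 0.01928582, 0.41302748]), array([-2.44027022e-04, -2.69394830e-01, -9.63040292e-01]))
```

View pics/w1.png

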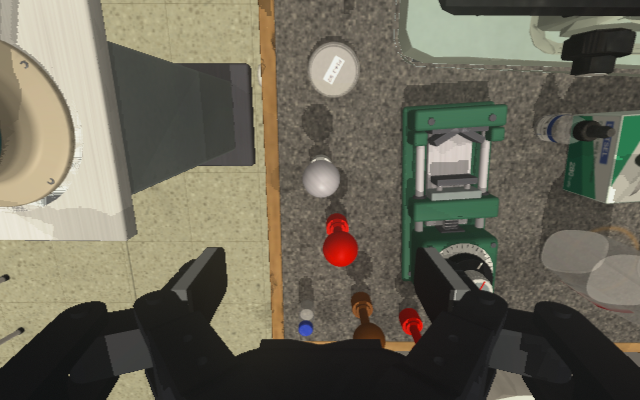

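The wrist view shows the ball at (321,179), against a predicted (320,180), so the position is confirmed. The vice is visible at (404–508, 105–290).

Descending to the ball. The pads should be level with its centre, so TCP z is about 0.077 plus an allowance for swing.

drive_tool --rows '[[[0,0,0],[0,-0.2,-4],8.5],[[0,0,0],[0,0,-5],8.5],[[0,0,0],[0,0,-4],8.5],[[0,0,0],[0,0,-3],8.5],[[0,0,0],[0,0,-1],8.5],[[0,0,0],[0,0,0],8.5]]'

```text
clock: 2.4
position: [0.4218, -0.0525, 0.0797]
ee_rot: [-0.0, 0.707, 0.707, -0.0]
contact_force: [0.7, -0.5, -0.3]
width: 0.0848
gripper_force: 0.0
```

Run:
```python
from h import *
st()
im=cv2.imread("pics/w1.png")
# state at w1: camera at (0.4219,0.0193,0.4130); shift from now
k,V,c=K("wrist");o=-V[:3,:3].T@V[:3,3];print(o)
V2=V.copy();V2[:3,3]=-V[:3,:3]@np.array([.42188,.01929,.41303]);cal=(k,V2,c)
hsv=cv2.cvtColor(im,cv2.COLOR_BGR2HSV)
g=cv2.inRange(hsv,(65,90,25),(90,255,200));g[:95]=0;g[290:]=0;g[:,:395]=0;g[:,515:]=0
g=cv2.morphologyEx(g,cv2.MORPH_CLOSE,np.ones((9,9)))
cs=max(cv2.findContours(g,0,1)[0],key=cv2.contourArea);print(cv2.boundingRect(cs))
for n,u,v,z in [("Vjaw top L",415,111,.048),("Vjaw top R",505,104,.048),("Vapex",455,130,.048),("faceL",431,179,.0445),("faceR",479,177,.0445),("mark",484,284,.112),("ball",321,179,.085)]:
    print(n,np.round(onz("wrist",u,v,z,cal),4))
m=cv2.resize(im[95:300,395:520],None,fx=2.9,fy=2.9,interpolation=cv2.INTER_CUBIC);cv2.imwrite("pics/cw1.png",m)
```

```text
t 2.4 p [ 0.4218 -0.0525  0.0797] q [-0.     0.707  0.707 -0.   ] phi 0.001 j [-0.29  0.17  2.01 -0.    0.96 -0.29] w 0.0848 gf 0.0 F [ 0.7 -0.5 -0.3] M [-0.06  0.01  0.01]
[0.42175694 0.01562527 0.24347845]
(402, 102, 105, 184)
Vjaw top L [0.5271 0.0199 0.048 ]
Vjaw top R [0.6259 0.0274 0.048 ]
Vapex [ 0.5739 -0.0008  0.048 ]
faceL [ 0.5533 -0.0579  0.0445]
faceR [ 0.6099 -0.0555  0.0445]
mark [ 0.5963 -0.1578  0.112 ]
ball [ 0.4226 -0.0495  0.085 ]
```

View pics/cw1.png

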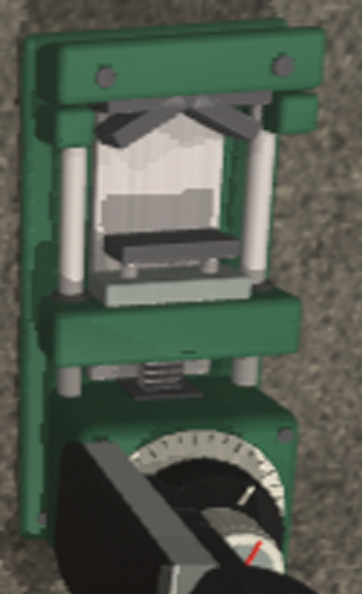

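The crop shows the V apex at about (457,129) and the sprung face front at v≈178 in the full wrist image. That puts the seat at about (0.577, -0.018) and the knob axis at about (0.587, -0.166), with a vice yaw of about +0.07. The face is about 39 mm from the seat, which fits the stated 30–40 mm.

Gripping the ball now.

drive_tool --force 40 --rows '[[[0,0,0],[0.05,0.2,-0.6],8.5],[[0,0,0],[0,0,0],5.5],[[0,0,0],[0,0,0],4.4],[[0,0,0],[0,0,0],3.5],[[0,0,0],[0,0,0],3.0],[[0,0,0],[0,0,0],3.0],[[0,0,0],[0,0,0],3.0]]'

```text
clock: 3.28
position: [0.4227, -0.0498, 0.0738]
ee_rot: [0.0, 0.706, 0.708, 0.0]
contact_force: [-1.2, -0.6, 3.1]
width: 0.0301
gripper_force: 11.2
```

drive_tool --rows '[[[0,0,0],[0,0,0.5],3.0],[[0,0,0],[0,0,1.5],3.0],[[0,0,0],[0,0,2],3.0],[[0,0,0],[0,0,2],3.0],[[0,0,0],[0,0,1.5],3.0],[[0,0,0],[0,0,0.5],3.0],[[0,0,0],[0,0,0],3.0]]'

```text
clock: 4.15
position: [0.4225, -0.0498, 0.1536]
ee_rot: [0.0, 0.706, 0.708, 0.0]
contact_force: [0.0, 0.1, 0.4]
width: 0.03
gripper_force: 0.0
```

Run:
```python
from h import *
st()
```

```text
t 4.15 p [ 0.4225 -0.0498  0.1536] q [0.    0.706 0.708 0.   ] phi 0.002 j [-0.28  0.09  1.89  0.    1.16 -0.28] w 0.03 gf 0.0 F [0.  0.1 0.4] M [-0.04  0.03  0.01]
```

Width 30 mm with no force means the ball is not held. Checking.

Run:
```python
from h import *
a=snap("wrist","w2.png")[:,:,::-1];b=snap("scene","s2.png")[:,:,::-1];t=snap("top","t2.png")[:,:,::-1]
m=np.vstack([cv2.resize(a[80:400,170:530],(560,498))[:300],np.hstack([cv2.resize(b[180:320,210:350],(280,280)),cv2.resize(t[190:270,250:330],(280,280))])])
cv2.imwrite("pics/m2.png",m)
```

```text
(no output)
```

View pics/m2.png

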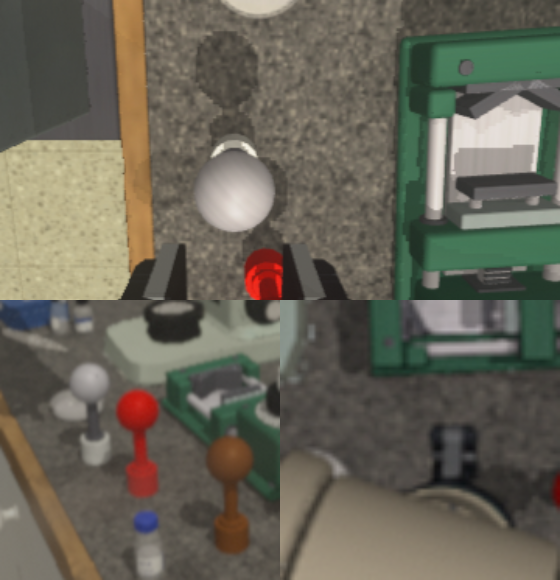

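The standard still stands, with its ball at wrist pixel (320,202). The fingers closed clear of it, at about v≥237. Re-measuring.

Run:
```python
from h import *
st();cal=K("wrist");p=manip.get_state()["position"]
im=cv2.imread("pics/w2.png")
g=cv2.GaussianBlur(cv2.cvtColor(im,cv2.COLOR_BGR2GRAY),(5,5),1)
c=cv2.HoughCircles(g,cv2.HOUGH_GRADIENT,1,50,param1=80,param2=18,minRadius=18,maxRadius=34);print("circ",c)
print("ball z.085",onz("wrist",320.4,202,.085,cal)," tcp proj",proj("wrist",p,cal),"tip",proj("wrist",p-[0,0,.011],cal))
b=cv2.imread("pics/s2.png")
o1,d1=ray("wrist",320.4,202,cal);o2,d2=ray("scene",255,221)
t=np.linalg.lstsq(np.c_[d1,-d2],o2-o1,rcond=None)[0];print(o1+d1*t[0],o2+d2*t[1])
print("scene proj of ball",proj("scene",[.422,-.05,.085]), proj("scene",p))
```

```text
t 4.3 p [ 0.422  -0.0497  0.153 ] q [-0.001  0.706  0.708 -0.   ] phi 0.002 j [-0.28  0.09  1.89  0.    1.16 -0.28] w 0.0302 gf 0.0 F [-0.7 -0.6  0. ] M [ 0.03  0.04 -0.02]
circ [[[336.5  57.5  32.3]
  [321.5 203.5  24.6]
  [630.5 291.5  32. ]
  [497.5 166.5  33.4]
  [554.5  74.5  24.5]
  [576.5 197.5  20.2]
  [638.5 133.5  23. ]
  [436.5  43.5  26.7]]]
ball z.085 [ 0.42198014 -0.04795207  0.085     ]  tcp proj [320.39533489 238.67257552] tip [320.40823146 231.45443437]
[ 0.42197983 -0.04841253  0.08339156] [ 0.42428881 -0.04894299  0.08354298]
scene proj of ball [253.98337584 220.77451507] [250.78127993 188.97201552]
```

The lateral aim was within 2 mm, but the pads sat high because of their swing. I'll retry about 8 mm lower and close in two stages, checking in between.

drive_tool --force 40 --rows '[[[0,0,0],[0,0.12,0],7.5],[[0,0,0],[0,0,0],7.5],[[0,0,0],[0,0,-3],7.5],[[0,0,0],[0,0,-3],7.5],[[0,0,0],[0,0,-2.2],7.5],[[0,0,0],[0,0,-0.6],7.5],[[0,0,0],[0,0,0],5.0],[[0,0,0],[0,0,0],5.0]]'

```text
clock: 5.3
position: [0.4234, -0.0488, 0.0665]
ee_rot: [0.001, 0.706, 0.708, 0.0]
contact_force: [-0.3, -0.4, -0.0]
width: 0.0495
gripper_force: 0.0
```

drive_tool --rows '[[[0,0,0],[0,0,0],4.4],[[0,0,0],[0,0,0],3.9],[[0,0,0],[0,0,0],3.9]]'

```text
clock: 5.68
position: [0.4226, -0.0487, 0.0659]
ee_rot: [0.0, 0.706, 0.708, 0.0]
contact_force: [-0.4, 0.4, 0.8]
width: 0.039
gripper_force: 0.2
```

Run:
```python
from h import *
st()
a=snap("wrist","w3.png")[:,:,::-1];b=snap("scene","s3.png")[:,:,::-1]
cv2.imwrite("pics/m3.png",np.hstack([cv2.resize(a[100:400,190:450],(390,450)),cv2.resize(b[160:300,200:320],(386,450))]))
st()
```

```text
t 5.67 p [ 0.4226 -0.0487  0.0659] q [0.    0.706 0.708 0.   ] phi 0.002 j [-0.28  0.19  2.03 -0.    0.92 -0.28] w 0.039 gf 0.2 F [-0.4  0.4  0.8] M [-0.03  0.02  0.01]
t 5.78 p [ 0.4226 -0.0487  0.0657] q [0.    0.706 0.708 0.   ] phi 0.002 j [-0.28  0.19  2.03  0.    0.92 -0.28] w 0.0386 gf 0.2 F [-0.  -0.5 -0.2] M [-0.02  0.06  0.04]
```

View pics/m3.png

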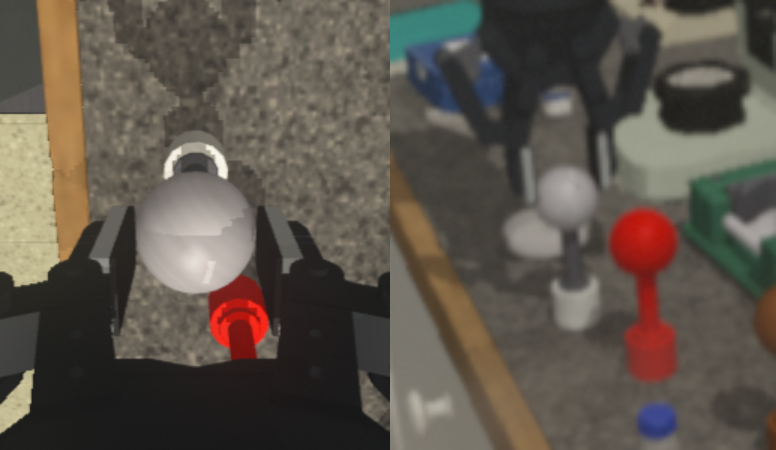

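The images show the fingertips beside the ball's upper half, not 19 mm below its centre: tips at wrist (280/362, 238) and scene (242/267, 222). Triangulating to find their true position.

Run:
```python
from h import *
cal=K("wrist");p=manip.get_state()["position"];print(cal[0][0,0],p)
sx=120/386;
for w,s in [((280,238),(200+(525-390)*sx,222)),((362,238),(200+(605-390)*sx,219))]:
    o1,d1=ray("wrist",*w,cal);o2,d2=ray("scene",*s)
    t=np.linalg.lstsq(np.c_[d1,-d2],o2-o1,rcond=None)[0];print(s,np.round(o1+d1*t[0],3),np.round(o2+d2*t[1],3))
for z in(.055,.066,.085,.095): print(z,proj("wrist",[p[0]-.0195,p[1],z],cal),proj("wrist",[p[0]+.0195,p[1],z],cal),proj("scene",[p[0]-.0195,p[1],z]))
```

```text
316.43424444146274 [ 0.42259895 -0.04865047  0.0657497 ]
(241.96891191709844, 222) [ 0.403 -0.041  0.083] [ 0.4   -0.04   0.083]
(266.83937823834196, 219) [ 0.444 -0.043  0.079] [ 0.45  -0.044  0.08 ]
0.055 [287.24244052 231.50064002] [353.45536565 231.58937843] [246.04074906 235.96056736]
0.066 [285.26142678 238.74084475] [355.46943756 238.83400976] [245.50459934 231.05812381]
0.085 [281.21105397 253.54413853] [359.5873096  253.64602549] [244.56605003 222.47622079]
0.095 [278.67600167 262.80924219] [362.16454596 262.91636345] [244.06561659 217.90035967]
```

The true fingertips are about 15–17 mm above the reported TCP at this opening, where the stated geometry puts them about 5 mm ahead of it. I'll use the measured offset: open, go 20 mm lower and grip.

drive_tool --force 40 --rows '[[[0,0,0],[0,0,0],6.0],[[0,0,0],[0,0,0],6.0],[[0,0,0],[0,0,-1],6.0],[[0,0,0],[0,0,-1],6.0],[[0,0,0],[0,0,0],4.6],[[0,0,0],[0,0,0],3.9],[[0,0,0],[0,0,0],3.4],[[0,0,0],[0,0,0],3.4]]'

```text
clock: 6.78
position: [0.4224, -0.0486, 0.0456]
ee_rot: [-0.0, 0.706, 0.708, -0.0]
contact_force: [-0.8, 0.7, -3.0]
width: 0.038
gripper_force: 40.4
```

Run:
```python
from h import *
st()
```

```text
t 6.78 p [ 0.4224 -0.0486  0.0456] q [-0.     0.706  0.708 -0.   ] phi 0.002 j [-0.28  0.22  2.06  0.    0.86 -0.28] w 0.038 gf 40.4 F [-0.8  0.7 -3. ] M [ 0.02 -0.   -0.04]
```

Held firmly now, at 40 N and 38 mm. Lifting.

drive_tool --rows '[[[0,0,0],[0,0,0.4],3.4],[[0,0,0],[0,0,1],3.4],[[0,0,0],[0,0,1.6],3.4],[[0,0,0],[0,0,2],3.4],[[0,0,0],[0,0,2],3.4],[[0,0,0],[0,0,1],3.4],[[0,0,0],[0,0,0],3.4]]'

```text
clock: 7.65
position: [0.423, -0.0488, 0.1264]
ee_rot: [0.001, 0.706, 0.708, 0.001]
contact_force: [0.9, 0.5, -3.5]
width: 0.038
gripper_force: 40.5
```

Run:
```python
from h import *
st()
```

```text
t 7.65 p [ 0.423  -0.0488  0.1264] q [0.001 0.706 0.708 0.001] phi 0.002 j [-0.28  0.12  1.94  0.    1.08 -0.28] w 0.038 gf 40.5 F [ 0.9  0.5 -3.5] M [-0.    0.03  0.  ]
```

drive_tool --rows '[[[0,0,0],[0.7,0.1,0],3.4],[[0,0,0],[1.5,0.2,0],3.4],[[0,0,0],[2.5,0.3,0],3.4],[[0,0,0],[3,0.4,0],3.4],[[0,0,0],[3,0.4,0],3.4],[[0,0,0],[2.5,0.3,0],3.4],[[0,0,0],[1.5,0.2,0],3.4],[[0,0,0],[0.8,0.1,0],3.4]]'

```text
clock: 8.65
position: [0.5782, -0.0283, 0.1248]
ee_rot: [-0.001, 0.706, 0.708, -0.0]
contact_force: [0.7, 0.1, -3.1]
width: 0.038
gripper_force: 40.6
```

drive_tool --rows '[[[0,0,0],[0,0,0],3.4],[[0,0,0],[0,0,0],3.4],[[0,0,0],[0,0,0],3.4]]'

```text
clock: 9.02
position: [0.5768, -0.0287, 0.1258]
ee_rot: [-0.0, 0.706, 0.708, -0.0]
contact_force: [0.2, -0.2, -2.6]
width: 0.0378
gripper_force: 40.6
```

Run:
```python
from h import *
st()
a=snap("wrist","w4.png")[:,:,::-1];b=snap("scene","s4.png")[:,:,::-1]
k,V,c=K("wrist");np.save("w4.npy",V)
for n,P in [("seat",[.577,-.018,.02]),("apex",[.5758,-.0007,.048])]: print(n,proj("wrist",P),proj("scene",P))
cv2.imwrite("pics/m4.png",np.hstack([cv2.resize(a[50:350,190:450],(416,480)),cv2.resize(b[150:270,270:370],(384,480)[:2])]))
```

```text
t 9.03 p [ 0.5768 -0.0287  0.1258] q [-0.     0.706  0.708 -0.   ] phi 0.002 j [-0.17  0.34  1.63 -0.    1.17 -0.17] w 0.0378 gf 40.6 F [ 0.2 -0.2 -2.6] M [-0.01  0.    0.04]
seat [320.16237169 180.00594756] [318.91692968 227.41526121]
apex [318.63882621 165.58187316] [314.84722926 213.43117205]
```

View pics/m4.png

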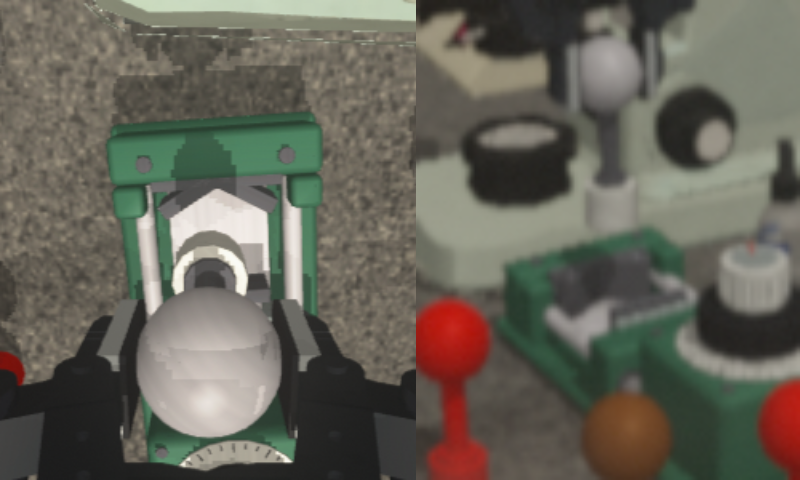

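The wrist crop shows the V apex at (220,190), the bed edges at x=172 and 270, and the V-jaw bolts at (144,163) and (287,155). That is slightly right of the foot centre at (210,270). Converting to world coordinates.

Run:
```python
from h import *
f=lambda x,y,z:np.round(onz("wrist",190+x/1.6,50+y/1.6,z),4)
for n,x,y,z in [("boltL",144,163,.048),("boltR",287,155,.048),("apex",220,190,.045),("bedL",172,240,.02),("bedR",270,240,.02),("rodL",150,230,.035),("rodR",292,230,.035),("tipL",112,128,.048),("tipR",321,124,.048),("foot",210,278,.105)]: print(n,f(x,y,z))
# top: foot/vice
b=cv2.imread("pics/top0.png")
for n,u,v,z in [("apexT",240+117/2.5,155+(377-300)/2.5,.045),("bedtopT",240+150/2.5,155+(362-300)/2.5,.02),("bedbotT",240+150/2.5,155+(411-300)/2.5,.02),("knobT",240+287/2.5,155+(370-300)/2.5,.112),("face",240+186/2.5,155+(380-300)/2.5,.045)]: print(n,np.round(onz("top",u,v,z),4))
print(manip.get_state()["position"])
```

```text
boltL [0.5464 0.0098 0.048 ]
boltR [0.6143 0.0136 0.048 ]
apex [ 0.5827 -0.0037  0.045 ]
bedL [ 0.557  -0.0361  0.02  ]
bedR [ 0.6112 -0.036   0.02  ]
rodL [ 0.5467 -0.0265  0.035 ]
rodR [ 0.6205 -0.0264  0.035 ]
tipL [0.532  0.0261 0.048 ]
tipR [0.6295 0.028  0.048 ]
foot [ 0.5777 -0.0275  0.105 ]
apexT [ 0.5859 -0.0065  0.045 ]
bedtopT [ 0.6052 -0.0382  0.02  ]
bedbotT [ 0.5541 -0.0396  0.02  ]
knobT [ 0.5892 -0.1711  0.112 ]
face [ 0.5846 -0.0762  0.045 ]
[ 0.57710427 -0.02872552  0.12589019]
```

drive_tool --rows '[[[0,0,0],[0.5,-0.2,0],3.4],[[0,0,0],[0,0,-1],3.4],[[0,0,0],[0,0,-1.5],3.4],[[0,0,0],[0,0,-1.5],3.4],[[0,0,0],[0,0,-1],3.4],[[0,0,0],[0,0,-0.5],3.4],[[0,0,0],[0,0,-0.2],3.4],[[0,0,0],[0,0,0],3.4]]'

```text
clock: 10.12
position: [0.5828, -0.0307, 0.0689]
ee_rot: [0.0, 0.706, 0.708, 0.0]
contact_force: [-0.4, -0.5, -2.7]
width: 0.038
gripper_force: 40.6
```

drive_tool --rows '[[[0,0,0],[0,0,-0.1],3.4],[[0,0,0],[0,0,-0.1],3.4],[[0,0,0],[0,0,0],3.4]]'

```text
clock: 10.5
position: [0.5825, -0.0306, 0.0667]
ee_rot: [0.0, 0.706, 0.708, 0.0]
contact_force: [-0.8, -0.3, -3.0]
width: 0.0381
gripper_force: 40.6
```

Run:
```python
from h import *
st()
```

```text
t 10.5 p [ 0.5825 -0.0306  0.0667] q [0.    0.706 0.708 0.   ] phi 0.002 j [-0.17  0.4   1.7   0.    1.04 -0.17] w 0.0381 gf 40.6 F [-0.8 -0.3 -3. ] M [-0.03  0.    0.03]
```

drive_tool --rows '[[[0,0,0],[0,0,-0.1],3.4],[[0,0,0],[0,0,0],3.4],[[0,0,0],[0,0,0],3.4]]'

```text
clock: 10.88
position: [0.5825, -0.0306, 0.0656]
ee_rot: [0.0, 0.706, 0.708, 0.0]
contact_force: [0.4, -0.4, -3.1]
width: 0.0381
gripper_force: 40.6
```

drive_tool --rows '[[[0,0,0],[0,0,-0.05],3.4],[[0,0,0],[0,0,0],3.4],[[0,0,0],[0,0,0],3.4]]'

```text
clock: 11.25
position: [0.5827, -0.0307, 0.0654]
ee_rot: [0.0, 0.706, 0.708, 0.0]
contact_force: [-0.3, 0.6, -0.5]
width: 0.0379
gripper_force: 40.8
```

The load has gone from -3.1 to -0.5 N, so the foot is on the bed. Releasing gently, then rising.

drive_tool --force 20 --rows '[[[0,0,0],[0,0,0],3.8],[[0,0,0],[0,0,0],4.1],[[0,0,0],[0,0,0],4.4],[[0,0,0],[0,0,0],5],[[0,0,0],[0,0,0],6],[[0,0,0],[0,0,0],6.5],[[0,0,0],[0,0,0],6.5]]'

```text
clock: 12.12
position: [0.5826, -0.0306, 0.0651]
ee_rot: [0.0, 0.706, 0.708, 0.0]
contact_force: [-0.7, -0.0, 0.0]
width: 0.0649
gripper_force: 0.0
```

drive_tool --rows '[[[0,0,0],[0,0,1],6.5],[[0,0,0],[0,0,3],6.5],[[0,0,0],[0,0,3],6.5],[[0,0,0],[0,0,3],6.5],[[0,0,0],[0,0,3],6.5],[[0,0,0],[0,0,1],8.5],[[0,0,0],[0,0,0],8.5],[[0,0,0],[0,0,0],8.5]]'

```text
clock: 13.12
position: [0.5817, -0.0305, 0.2038]
ee_rot: [-0.001, 0.706, 0.708, -0.001]
contact_force: [-0.2, 0.1, -0.2]
width: 0.085
gripper_force: 0.0
```

drive_tool --rows '[[[0,0,0],[0,-2,0],8.5],[[0,0,0],[0.1,-4,0],8.5],[[0,0,0],[0.1,-4,0],8.5],[[0,0,0],[0.3,-2.5,0],8.5],[[0,0,0],[0.2,-1.5,0],8.5],[[0,0,0],[0,0,0],8.5],[[0,0,0],[0,0,0],8.5]]'

```text
clock: 14.0
position: [0.5894, -0.1696, 0.205]
ee_rot: [-0.0, 0.706, 0.708, 0.0]
contact_force: [1.0, 1.3, -0.8]
width: 0.085
gripper_force: 0.0
```

Run:
```python
from h import *
st()
k,V,c=K("wrist");np.save("w5.npy",V);a=snap("wrist","w5.png")[:,:,::-1]
cv2.imwrite("pics/m5.png",cv2.resize(a[40:360,190:450],(650,600)[:1]+(800,)) if 0 else cv2.resize(a[0:375,140:500],(576,600)))
print(proj("wrist",[.589,-.170,.112]),proj("wrist",[.5825,-.0307,.105]))
```

```text
t 14.0 p [ 0.5894 -0.1696  0.205 ] q [-0.     0.706  0.708  0.   ] phi 0.003 j [-0.39  0.34  1.43  0.    1.38 -0.4 ] w 0.085 gf 0.0 F [ 1.   1.3 -0.8] M [-0.01 -0.03  0.01]
[319.74180395 196.41938644] [311.46734767  13.43801668]
```

View pics/m5.png

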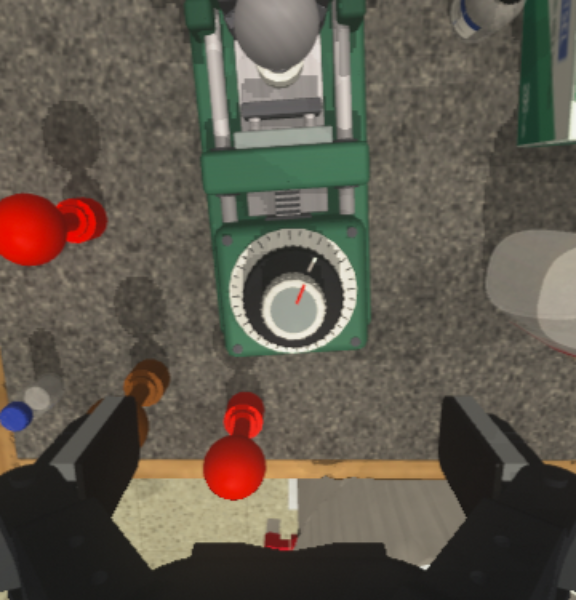

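The standard stands on the bed: the ball is at crop (277,25) and the foot just ahead of the sprung face. The silver knob top is centred at crop (294,310) with its red mark at (301,292), the ring's white mark is at (311,264), and the red and brown look-alikes are nearby. Computing the axis and the clearances.

Run:
```python
from h import *
f=lambda x,y,z:onz("wrist",140+x/1.6,y/1.6,z)
a=cv2.imread("pics/w5.png")
g=cv2.GaussianBlur(cv2.cvtColor(a,cv2.COLOR_BGR2GRAY),(3,3),0.7)[125:230,270:380]
for r in((13,22),(34,46)): print(r,cv2.HoughCircles(g,cv2.HOUGH_GRADIENT,1,60,param1=80,param2=12,minRadius=r[0],maxRadius=r[1]))
for n,x,y,z in [("silver",294,310,.112),("silL",263,310,.112),("silR",325,310,.112),("discL",230,290,.068),("discR",357,290,.068),("discT",293,228,.068),("discB",293,353,.068),("red",235,468,.085),("faceL",242,112,.0445),("faceR",321,109,.0445),("greyfr",282,130,.0445),("facefr",282,104,.0445),("ringmark",311,264,.089),("redmark",301,292,.112)]: print(n,np.round(f(x,y,z),4))
print("brown",onz("top",387,230,.085),"red",onz("top",398,200,.085))
```

```text
(13, 22) [[[52.5 68.5 14.7]]]
(34, 46) [[[51.5 56.5 38.7]]]
silver [ 0.5924 -0.1677  0.112 ]
silL [ 0.5761 -0.1677  0.112 ]
silR [ 0.6086 -0.1676  0.112 ]
discL [ 0.554  -0.1666  0.068 ]
discR [ 0.6311 -0.1664  0.068 ]
discT [ 0.592  -0.1292  0.068 ]
discB [ 0.5924 -0.2069  0.068 ]
red [ 0.5559 -0.278   0.085 ]
faceL [ 0.5614 -0.0629  0.0445]
faceR [ 0.6086 -0.0611  0.0445]
greyfr [ 0.5853 -0.073   0.0445]
facefr [ 0.5853 -0.0584  0.0445]
ringmark [ 0.602  -0.1471  0.089 ]
redmark [ 0.5959 -0.158   0.112 ]
brown [ 0.48105602 -0.25318879  0.085     ] red [ 0.55389123 -0.27898215  0.085     ]
```

The knob axis is at (0.592, -0.168). The seat computed from it is (0.583, -0.020), consistent with before. The nearest look-alike is 110 mm from the axis, which is clear of the fingers. Pre-rotating counter-clockwise so one long clockwise turn is available, then descending.

drive_tool --rows '[[[0,0,0.1],[0.15,0.1,0],8.5],[[0,0,0.18],[0.15,0.05,0],8.5],[[0,0,0.18],[0,0,0],8.5],[[0,0,0.18],[0,0,0],8.5],[[0,0,0.18],[0,0,0],8.5],[[0,0,0.18],[0,0,0],8.5],[[0,0,0.18],[0,0,0],8.5],[[0,0,0.18],[0,0,-1],8.5]]'

```text
clock: 15.05
position: [0.5932, -0.168, 0.1961]
ee_rot: [0.001, 0.1, 0.995, -0.0]
contact_force: [0.2, -0.7, 0.5]
width: 0.0852
gripper_force: 0.0
```

drive_tool --rows '[[[0,0,0.18],[0,0,-2],8.5],[[0,0,0.18],[0,0,-2],8.5],[[0,0,0.18],[0,0,-2],8.5],[[0,0,0],[0,0,-2],8.5],[[0,0,0],[0,0,-2],8.5],[[0,0,0],[0,0,-1],8.5],[[0,0,0],[0,0,0],8.5],[[0,0,0],[0,0,0],8.5]]'

```text
clock: 16.05
position: [0.5932, -0.1691, 0.086]
ee_rot: [0.001, -0.165, 0.986, -0.0]
contact_force: [0.4, -0.7, -0.2]
width: 0.0852
gripper_force: 0.0
```

Run:
```python
from h import *
st()
```

```text
t 16.05 p [ 0.5932 -0.1691  0.086 ] q [ 0.001 -0.165  0.986 -0.   ] phi 1.902 j [-0.39  0.43  1.6   0.    1.12 -2.29] w 0.0852 gf 0.0 F [ 0.4 -0.7 -0.2] M [ 0.05  0.01 -0.  ]
```

drive_tool --force 60 --rows '[[[0,0,0],[-0.1,0.1,-1],8.0],[[0,0,0],[0,0,-1],7.4],[[0,0,0],[0,0,-0.6],7],[[0,0,0],[0,0,0],7],[[0,0,0],[0,0,0],7]]'

```text
clock: 16.68
position: [0.5917, -0.1683, 0.0592]
ee_rot: [0.0, -0.165, 0.986, -0.0]
contact_force: [0.7, 0.5, -0.1]
width: 0.0699
gripper_force: 0.0
```

Run:
```python
from h import *
st()
a=snap("scene","s6.png")[:,:,::-1]; w=snap("wrist","w6.png")[:,:,::-1]
cv2.imwrite("pics/m6.png",np.hstack([cv2.resize(a[180:300,300:420],(400,400),interpolation=cv2.INTER_CUBIC),cv2.resize(w[130:370,200:440],(400,400))]))
p=manip.get_state()["position"]
for z in(.068,.078,.089):print(z,proj("scene",[.5923,-.168,z]),proj("wrist",[.5923,-.168,z]))
```

```text
t 16.68 p [ 0.5917 -0.1683  0.0592] q [ 0.    -0.165  0.986 -0.   ] phi 1.902 j [-0.39  0.45  1.63  0.    1.06 -2.29] w 0.0699 gf 0.0 F [ 0.7  0.5 -0.1] M [-0.02  0.02 -0.  ]
0.068 [357.46051447 233.51059395] [318.54878965 243.57779054]
0.078 [357.46938373 228.88418581] [318.45557749 251.65729719]
0.089 [357.47923484 223.74562346] [318.33895977 261.76556614]
```

View pics/m6.png

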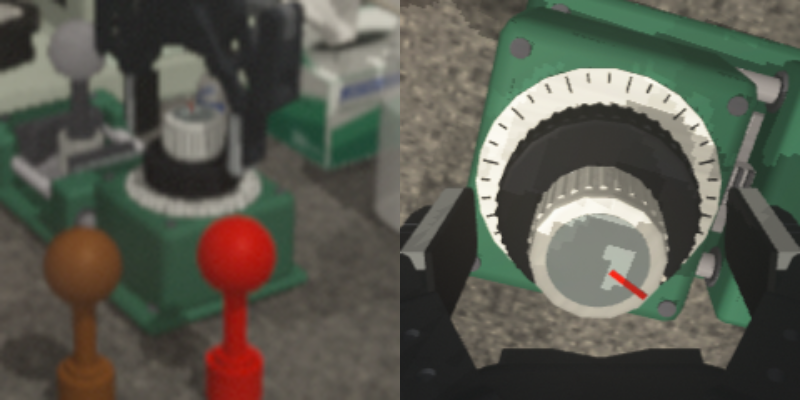

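The wrist crop shows the tips at crop y≈190, straddling the ring and 70 mm apart, with the silver knob clear between them. By scale that puts the tips at about z=84 mm. Cross-checking in the scene view, where the near tip is at (370.5, 232.5).

Run:
```python
from h import *
for d in(.035,.040):
  for z in(.068,.076,.084,.092): print(d,z,np.round(proj("scene",[.592+.324*d,-.168-.946*d,z]),1))
```

```text
0.035 0.068 [371.2 239.3]
0.035 0.076 [371.2 235.5]
0.035 0.084 [371.3 231.7]
0.035 0.092 [371.3 227.8]
0.04 0.068 [373.2 240.1]
0.04 0.076 [373.3 236.3]
0.04 0.084 [373.3 232.5]
0.04 0.092 [373.4 228.6]
```

Both views agree on about 83 mm. Going 6 mm lower and closing on the ring, with the opening limited so the silver knob cannot be reached.

drive_tool --force 60 --rows '[[[0,0,0],[0,0,-0.6],7],[[0,0,0],[0,0,0],6.3],[[0,0,0],[0,0,0],5.8],[[0,0,0],[0,0,0],5.4],[[0,0,0],[0,0,0],5.2],[[0,0,0],[0,0,0],5.2]]'

```text
clock: 17.52
position: [0.5919, -0.169, 0.054]
ee_rot: [0.0, -0.165, 0.986, -0.001]
contact_force: [-2.2, -3.3, 5.1]
width: 0.0556
gripper_force: 63.0
```

Run:
```python
from h import *
st()
```

```text
t 17.52 p [ 0.5919 -0.169   0.054 ] q [ 0.    -0.165  0.986 -0.001] phi 1.902 j [-0.39  0.45  1.64 -0.    1.05 -2.29] w 0.0556 gf 63.0 F [-2.2 -3.3  5.1] M [-0.53  0.26 -0.05]
```

The ring is gripped at 63 N with little side load. Turning clockwise (-z).

drive_tool --rows '[[[0,0,-0.05],[0,0,0.1],5.2],[[0,0,-0.1],[0,0,0],5.2],[[0,0,-0.13],[0,0,0],5.2],[[0,0,-0.13],[0,0,0],5.2],[[0,0,-0.1],[0,0,0],5.2]]'

```text
clock: 18.15
position: [0.5919, -0.1689, 0.054]
ee_rot: [0.0, 0.09, 0.996, -0.001]
contact_force: [-0.1, -3.8, 1.0]
width: 0.0554
gripper_force: 63.9
```

Run:
```python
from h import *
st()
```

```text
t 18.15 p [ 0.5919 -0.1689  0.054 ] q [ 0.     0.09   0.996 -0.001] phi 1.39 j [-0.39  0.45  1.64 -0.    1.05 -1.78] w 0.0554 gf 63.9 F [-0.1 -3.8  1. ] M [-0.62 -0.06  0.31]
```

The turn is tracking, with Mz at about 0.3 N m as expected. Continuing.

drive_tool --rows '[[[0,0,-0.1],[0,0,0],5.2],[[0,0,-0.14],[0,0,0],5.2],[[0,0,-0.14],[0,0,0],5.2],[[0,0,-0.14],[0,0,0],5.2],[[0,0,-0.14],[0,0,0],5.2],[[0,0,-0.14],[0,0,0],5.2],[[0,0,-0.14],[0,0,0],5.2],[[0,0,-0.1],[0,0,0],5.2]]'

```text
clock: 19.15
position: [0.5919, -0.1689, 0.054]
ee_rot: [0.001, 0.573, 0.819, -0.0]
contact_force: [0.5, -2.8, 1.2]
width: 0.0557
gripper_force: 64.0
```

Run:
```python
from h import *
st()
snap("wrist","w7.png");snap("top","t7.png");snap("scene","s7.png")
```

```text
t 19.15 p [ 0.5919 -0.1689  0.054 ] q [ 0.001  0.573  0.819 -0.   ] phi 0.35 j [-0.39  0.45  1.64 -0.    1.05 -0.74] w 0.0557 gf 64.0 F [ 0.5 -2.8  1.2] M [-0.58  0.    0.31]
```

drive_tool --rows '[[[0,0,-0.1],[0,0,0],5.2],[[0,0,-0.14],[0,0,0],5.2],[[0,0,-0.14],[0,0,0],5.2],[[0,0,-0.14],[0,0,0],5.2],[[0,0,-0.14],[0,0,0],5.2],[[0,0,-0.14],[0,0,0],5.2],[[0,0,-0.1],[0,0,0],5.2]]'

```text
clock: 20.18
position: [0.5919, -0.1689, 0.0541]
ee_rot: [0.001, 0.872, 0.489, -0.0]
contact_force: [0.3, -4.4, 0.2]
width: 0.0551
gripper_force: 63.9
```

Run:
```python
from h import *
st()
snap("wrist","w8.png")
a=cv2.imread("pics/w5.png")
# baseline profile along vice centreline in w5 (u~316)
for v in range(40,125,2): print(v,a[v,300:330].mean(0).round().astype(int).tolist(),end=' | ')
```

```text
t 20.18 p [ 0.5919 -0.1689  0.0541] q [ 0.001  0.872  0.489 -0.   ] phi -0.549 j [-0.39  0.45  1.64 -0.    1.05  0.16] w 0.0551 gf 63.9 F [ 0.3 -4.4  0.2] M [-0.68 -0.01  0.31]
40 [103, 109, 112] | 42 [128, 136, 140] | 44 [158, 168, 172] | 46 [196, 209, 214] | 48 [183, 194, 199] | 50 [148, 158, 163] | 52 [124, 132, 137] | 54 [120, 125, 130] | 56 [138, 142, 148] | 58 [140, 144, 150] | 60 [140, 145, 151] | 62 [117, 120, 124] | 64 [97, 97, 100] | 66 [96, 95, 98] | 68 [97, 97, 99] | 70 [92, 92, 94] | 72 [57, 59, 59] | 74 [96, 100, 103] | 76 [118, 122, 127] | 78 [118, 122, 127] | 80 [127, 133, 134] | 82 [153, 164, 157] | 84 [156, 167, 160] | 86 [156, 167, 160] | 88 [156, 166, 160] | 90 [134, 143, 137] | 92 [66, 84, 56] | 94 [80, 106, 64] | 96 [89, 118, 71] | 98 [89, 117, 71] | 100 [88, 117, 70] | 102 [87, 117, 70] | 104 [87, 115, 69] | 106 [86, 115, 69] | 108 [86, 114, 68] | 110 [85, 113, 68] | 112 [85, 113, 67] | 114 [84, 112, 67] | 116 [77, 104, 61] | 118 [75, 93, 68] | 120 [88, 91, 94] | 122 [121, 126, 131] | 124 [93, 96, 99] |
```

Baseline profile: dark face rows 62–73, gap 73–80, grey block 80–90. The ring has turned 2.45 rad, Mz is still flat at 0.31, and home is expected at about 3.0. Now in smaller steps, watching Mz.

drive_tool --rows '[[[0,0,-0.12],[0,0,0],5.2],[[0,0,-0.12],[0,0,0],5.2],[[0,0,-0.12],[0,0,0],5.2],[[0,0,-0.04],[0,0,0],5.2]]'

```text
clock: 20.72
position: [0.5919, -0.1689, 0.054]
ee_rot: [0.001, 0.952, 0.307, 0.0]
contact_force: [1.9, -4.1, -1.2]
width: 0.0552
gripper_force: 63.9
```

Run:
```python
from h import *
st()
```

```text
t 20.73 p [ 0.5919 -0.1689  0.054 ] q [0.001 0.952 0.307 0.   ] phi -0.946 j [-0.39  0.45  1.64 -0.    1.05  0.56] w 0.0552 gf 63.9 F [ 1.9 -4.1 -1.2] M [-0.68 -0.02  0.26]
```

drive_tool --rows '[[[0,0,-0.1],[0,0,0],5.2],[[0,0,-0.1],[0,0,0],5.2]]'

```text
clock: 20.98
position: [0.592, -0.1689, 0.054]
ee_rot: [0.001, 0.978, 0.21, 0.0]
contact_force: [1.0, -5.0, -0.2]
width: 0.0554
gripper_force: 63.9
```

Run:
```python
from h import *
st()
```

```text
t 20.98 p [ 0.592  -0.1689  0.054 ] q [0.001 0.978 0.21  0.   ] phi -1.147 j [-0.39  0.45  1.64 -0.    1.05  0.76] w 0.0554 gf 63.9 F [ 1.  -5.  -0.2] M [-0.68 -0.07  0.27]
```

drive_tool --rows '[[[0,0,-0.1],[0,0,0],5.2],[[0,0,-0.1],[0,0,0],5.2]]'

```text
clock: 21.22
position: [0.592, -0.1689, 0.054]
ee_rot: [0.001, 0.994, 0.112, 0.0]
contact_force: [0.9, -3.9, 0.3]
width: 0.0551
gripper_force: 63.9
```

Run:
```python
from h import *
st()
```

```text
t 21.23 p [ 0.592  -0.1689  0.054 ] q [0.001 0.994 0.112 0.   ] phi -1.347 j [-0.39  0.45  1.64 -0.    1.05  0.96] w 0.0551 gf 63.9 F [ 0.9 -3.9  0.3] M [-0.72 -0.08  0.34]
```

Total is 3.25 rad and Mz is starting to rise. Releasing and looking from the same pose as the baseline; this also serves as the regrasp check.

drive_tool --rows '[[[0,0,0],[0,0,0],5.8],[[0,0,0],[0,0,0],6.6],[[0,0,0],[0,0,0],7.4],[[0,0,0],[0,0,1],8.0],[[0,0,0],[0,0,3],8.5],[[0,0,0],[0,0,4],8.5],[[0,0,0.18],[-0.2,-0.1,4],8.5],[[0,0,0.18],[0,0,3.1],8.5]]'

```text
clock: 22.22
position: [0.5899, -0.1689, 0.208]
ee_rot: [0.001, 0.957, 0.29, 0.001]
contact_force: [0.7, -0.7, -0.2]
width: 0.0853
gripper_force: 0.0
```

drive_tool --rows '[[[0,0,0.18],[0,0,0],8.5],[[0,0,0.18],[0,0,0],8.5],[[0,0,0.18],[0,0,0],8.5],[[0,0,0.18],[0,0,0],8.5],[[0,0,0.18],[0,0,0],8.5],[[0,0,0.09],[0,0,0],8.5],[[0,0,0],[0,0,0],8.5],[[0,0,0],[0,0,0],8.5]]'

```text
clock: 23.22
position: [0.5896, -0.1689, 0.2056]
ee_rot: [0.0, 0.707, 0.707, 0.0]
contact_force: [-0.2, 0.5, 1.1]
width: 0.0849
gripper_force: 0.0
```

```bash
cat >> h.py <<'E'
def look(f):
    st(); k,V,c=K("wrist"); np.save(f+".npy",V); a=snap("wrist",f+".png")[:,:,::-1]
    print("axis px",proj("wrist",[.5923,-.168,.112]).round(1))
    for v in range(0,80): print(v,a[v,300:330].mean(0).round().astype(int).tolist(),end='|')
    h=cv2.cvtColor(a,cv2.COLOR_BGR2HSV); r=(cv2.inRange(h,(0,150,60),(8,255,255))|cv2.inRange(h,(172,150,60),(180,255,255)))
    ys,xs=np.nonzero(r[150:215,290:350]);print("\nred mark px",xs.mean()+290,ys.mean()+150,len(xs))
    P=onz("wrist",xs.mean()+290,ys.mean()+150,.112);print("mark",P.round(4))
E
python3 - <<'E'
from h import *
look("w9")
a=cv2.imread("pics/w5.png");h=cv2.cvtColor(a,cv2.COLOR_BGR2HSV); r=(cv2.inRange(h,(0,150,60),(8,255,255))|cv2.inRange(h,(172,150,60),(180,255,255)))
ys,xs=np.nonzero(r[150:215,290:350]);print("w5 mark",xs.mean()+290,ys.mean()+150,len(xs))
E
```

```text
t 23.23 p [ 0.5896 -0.1689  0.2056] q [0.    0.707 0.707 0.   ] phi 0.001 j [-0.39  0.34  1.43  0.    1.38 -0.39] w 0.0849 gf 0.0 F [-0.2  0.5  1.1] M [-0.02  0.01  0.04]
axis px [323.5 194.4]
0 [126, 131, 137]|1 [125, 130, 136]|2 [124, 128, 134]|3 [122, 127, 133]|4 [121, 125, 131]|5 [119, 124, 129]|6 [117, 122, 128]|7 [116, 120, 126]|8 [114, 119, 125]|9 [113, 117, 123]|10 [111, 115, 121]|11 [109, 113, 119]|12 [107, 112, 117]|13 [106, 109, 114]|14 [103, 107, 112]|15 [101, 105, 109]|16 [98, 102, 107]|17 [96, 100, 104]|18 [93, 97, 101]|19 [92, 95, 99]|20 [91, 94, 98]|21 [91, 95, 99]|22 [93, 98, 101]|23 [97, 102, 106]|24 [99, 104, 108]|25 [106, 112, 115]|26 [116, 123, 127]|27 [125, 133, 137]|28 [133, 140, 143]|29 [136, 144, 147]|30 [144, 153, 157]|31 [153, 163, 167]|32 [164, 175, 180]|33 [186, 198, 203]|34 [182, 193, 198]|35 [172, 183, 187]|36 [159, 169, 173]|37 [128, 136, 139]|38 [94, 97, 100]|39 [93, 93, 95]|40 [94, 94, 97]|41 [94, 94, 96]|42 [94, 94, 96]|43 [95, 94, 97]|44 [96, 96, 99]|45 [96, 97, 99]|46 [86, 86, 88]|47 [66, 67, 68]|48 [55, 57, 58]|49 [48, 50, 50]|50 [47, 49, 49]|51 [73, 77, 75]|52 [120, 128, 123]|53 [150, 160, 154]|54 [155, 166, 159]|55 [155, 166, 160]|56 [156, 166, 160]|57 [155, 166, 159]|58 [156, 167, 159]|59 [156, 166, 159]|60 [155, 165, 159]|61 [149, 159, 153]|62 [119, 128, 121]|63 [81, 94, 77]|64 [67, 88, 56]|65 [75, 100, 60]|66 [84, 111, 66]|67 [89, 117, 70]|68 [90, 118, 71]|69 [90, 119, 72]|70 [89, 119, 72]|71 [90, 118, 72]|72 [90, 118, 71]|73 [90, 118, 71]|74 [89, 118, 72]|75 [89, 118, 71]|76 [89, 118, 71]|77 [90, 118, 71]|78 [89, 118, 71]|79 [89, 118, 71]|
red mark px 327.11764705882354 183.76470588235293 17
mark [ 0.5953 -0.1588  0.112 ]
w5 mark 327.22222222222223 183.61111111111111 18
```

The silver knob's mark has not moved: (327.1,183.8) now against (327.2,183.6) before. Converting the edges to travel.

Run:
```python
from h import *
c=K("wrist")
def prof(f,rng):
    a=cv2.imread(f)[:,300:330].mean((1,2)); return a
for f,ed in (("w5",dict(face_front=62.3,face_back=71.2,grey_front=80.7,grey_back=91)),("w9",dict(face_front=37.3,face_back=46.4,grey_front=51.7,grey_back=62.5))):
    V=np.load(f+".npy");cal=(c[0],V,c[2])
    y={n:onz("wrist",315,v,.0445,cal)[1] for n,v in ed.items()}
    print(f,{n:round(1000*v,1) for n,v in y.items()},"front-grey",round(1000*(y["face_front"]-y["grey_front"]),1),"back-grey",round(1000*(y["face_back"]-y["grey_front"]),1))
```

```text
w5 {'face_front': np.float64(-56.1), 'face_back': np.float64(-64.0), 'grey_front': np.float64(-72.6), 'grey_back': np.float64(-82.0)} front-grey 16.5 back-grey 8.6
w9 {'face_front': np.float64(-34.0), 'face_back': np.float64(-41.7), 'grey_front': np.float64(-46.3), 'grey_back': np.float64(-55.8)} front-grey 12.4 back-grey 4.6
```

The gap has gone from 8.6 to 4.6 mm, so the face is pressed in about 4.0 mm, which is half its travel. The grey block moved 26.3 mm, matching 3.25 rad × 8 mm. The face front is at y=-34, one foot radius from the seat, so the foot is home. Last check: the standard upright and the bystanders unmoved.

Run:
```python
from h import *
a=cv2.imread("pics/scene0.png");b=snap("scene","s10.png")[:,:,::-1].copy();b2=snap("scene","s11.png")[:,:,::-1]
e=proj("scene",[.583,-.0196,.105]);print("expected ball",e)
g=cv2.GaussianBlur(cv2.cvtColor(b,cv2.COLOR_BGR2GRAY),(3,3),.7);x,y=e.astype(int)
c=cv2.HoughCircles(np.ascontiguousarray(g[y-25:y+25,x-25:x+25]),cv2.HOUGH_GRADIENT,1,60,param1=80,param2=8,minRadius=6,maxRadius=11)
print(c[0,0,:2]+[x-25,y-25] if c is not None else None)
k,V,_=K("wrist")
w=cv2.imread("pics/w9.png");gw=cv2.GaussianBlur(cv2.cvtColor(w,cv2.COLOR_BGR2GRAY),(3,3),.7)
print("wrist ball exp",proj("wrist",[.583,-.0196,.105]),"foot low edge row ~36, exp",proj("wrist",[.583,-.0346,.044]))
for n,(x0,y0,x1,y1) in dict(vial=(275,285,295,322),dropper=(358,185,375,222),petri=(234,222,247,242),red1=(268,222,291,280),red2=(358,240,385,305),brown=(312,245,338,308)).items():
    print(n,np.abs(a[y0:y1,x0:x1].astype(int)-b[y0:y1,x0:x1]).mean().round(1))
print("still",np.abs(b.astype(int)-b2).mean());st()
```

```text
expected ball [320.45211215 192.09362333]
[341.5 181.5]
wrist ball exp [311.62418818  -2.95703344] foot low edge row ~36, exp [313.41007748  37.9859734 ]
vial 3.4
dropper 2.8
petri 4.0
red1 2.4
red2 2.6
brown 3.0
still 0.6326145833333333
t 23.38 p [ 0.5895 -0.1691  0.2052] q [0.    0.707 0.708 0.   ] phi 0.001 j [-0.39  0.34  1.43  0.    1.38 -0.39] w 0.0853 gf 0.0 F [0.5 1.3 0.5] M [-0.02  0.03  0.02]
```

Run:
```python
from h import *
w=cv2.imread("pics/w9.png")
for v in (3,9,15): print(v,w[v,276:346:2].mean(1).round().astype(int).tolist())
b=cv2.imread("pics/s10.png")
for v in (186,192,198,208): print(v,b[v,300:344].mean(1).round().astype(int).tolist())
e=[proj("wrist",[.583+d,-.0196,.105]).round(1) for d in(-.02,.02)];print(e)
print([proj("scene",[.583+.006*s,-.0196,z]).round(1) for z in(.06,.08) for s in(-1,1)])
```

```text
3 [41, 41, 42, 41, 64, 95, 101, 108, 114, 120, 122, 123, 124, 126, 128, 126, 127, 129, 132, 133, 132, 131, 129, 126, 124, 124, 120, 117, 113, 109, 100, 66, 39, 43, 50]
9 [83, 74, 46, 79, 93, 87, 90, 95, 99, 104, 109, 113, 117, 118, 117, 119, 120, 119, 118, 118, 122, 122, 121, 119, 115, 112, 110, 108, 102, 96, 75, 73, 72, 64, 73]
15 [121, 67, 69, 84, 88, 88, 69, 85, 88, 90, 93, 97, 100, 105, 107, 108, 108, 107, 108, 106, 105, 104, 107, 106, 104, 101, 97, 93, 81, 55, 43, 43, 47, 74, 72]
186 [97, 82, 64, 54, 50, 45, 43, 42, 41, 44, 48, 66, 98, 111, 106, 111, 118, 121, 124, 125, 125, 127, 129, 127, 123, 120, 124, 131, 134, 130, 127, 126, 109, 65, 38, 34, 37, 38, 39, 36, 37, 40, 65, 111]
192 [36, 35, 35, 35, 36, 37, 36, 37, 42, 86, 137, 142, 119, 111, 112, 114, 116, 118, 118, 119, 121, 120, 119, 119, 116, 115, 112, 111, 108, 115, 133, 137, 138, 142, 143, 146, 141, 136, 127, 113, 102, 98, 97, 102]
198 [36, 37, 36, 39, 38, 43, 55, 70, 81, 100, 129, 146, 145, 131, 112, 103, 103, 106, 107, 107, 107, 107, 105, 107, 105, 103, 101, 111, 127, 145, 153, 158, 160, 161, 162, 161, 156, 147, 141, 142, 141, 135, 142, 143]
208 [150, 148, 147, 145, 143, 141, 142, 143, 142, 140, 140, 141, 139, 139, 137, 135, 131, 130, 120, 81, 59, 58, 56, 61, 71, 75, 74, 72, 66, 58, 61, 67, 71, 84, 107, 125, 133, 136, 135, 136, 136, 138, 137, 136]
[array([284.5,  -3. ]), array([338.8,  -2.9])]
[array([318.6, 211.5]), array([323.5, 210.4]), array([318.3, 203.2]), array([323.3, 202.1])]
```

The ball is centred where an upright, homed standard must have it: wrist u≈311 (expected 311.6) and scene (320,192) (expected (320.5,192)). The bystanders are unmoved. Handing in.

```bash
python3 -c "
from rig import job
print(job.sign_off())"
```

```text
the job is handed in; nothing more can be done
None
```

I handed the job in at about 23 s: the standard stands upright, home in the V, and the sprung face is pressed in about 4 mm by turning only the outer ring; the inner knob's mark and the bystanders had not moved.

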